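# Turn the accessory carousel to the black anvil

### The job

The black anvil is needed next at the hardness tester: turn the accessory carousel by pushing its lobed rim with the fingertips until the black anvil stands at the front, squarely in line with the red pointer on the carousel's foot, and leave it there at rest. Turn it slowly, and do not touch, lift or shift any of the parts standing on it. Leave the other things on the bench alone.

Things in the scene. Friction and masses are not known exactly. Their poses are not given: they have to be found in the camera images.
- carousel_base: fixed grey foot of the carousel, 172 mm diameter, standing on the bench. Origin: on the carousel's axis at bench height; z up. Its own -x axis is the carousel's front: a flat arm, 44 mm wide and 9 mm high, runs out along -x to 185 mm from the axis and carries the red pointer
- red_pointer (a point): top of the red pointer bar (32 mm long, 11 mm wide, top 13 mm above the bench) on the foot's arm, 164 mm in front of the axis, just outside the sweep of the turning plate and lower than it. It tells where the front is; the foot stands at a different yaw each time
- carousel: the turning aluminium plate, a star of five lobes 94 mm wide with straight flanks, reaching 140 mm from the axis. Underside 35 mm, top 62 mm above the bench. Origin: on the axis at the underside; z up. Lobe middles lie at 36, 108, 180, 252, 324 degrees from its own +x axis. It turns endlessly both ways about the vertical, damped: about 1 N at the rim starts it, 3 to 6 N turns it at 0.5 to 1 rad/s; it stops at once when not pushed
- notch (a point): one of the five open notches between the lobes (at 0, 72, 144, 216, 288 degrees from the plate's own +x axis); this point lies on the notch at 0 degrees, 135 mm from the axis, at mid thickness of the plate. A notch is about 80 mm wide at its mouth (140 mm from the axis), about 28 mm at its bottom (100 to 104 mm from the axis), open above and below: room for shut fingertips
- plate_top (a point): middle of the plate's top, 62 mm above the bench: a blue mat of 104 mm radius on which the parts stand; a 28 mm steel cap here rises 6 mm above it. The carousel stands between two tall fixed testers: the green one on the left (from y = 0.37 m on, its head overhanging above 0.5 m), the cream one on the right (handwheel bars 0.25 m up reach y = 0.03 m); its robot side, y about 0.08 to 0.30 m, is free for the arm
- anvil_center (a point): the black flat anvil: a black steel disc 63 mm across and 21 mm thick with a 26 mm stem on top, 43 mm tall in all; the only black part on the carousel. Point at its middle, half-way up. It stands loose on one lobe (which one varies), 62 mm from the carousel's axis
- anvil: the same part as anvil_center; origin at the middle of its underside, z up
- gear_center (a point): grey toothed gear, 60 mm across, 14 mm thick. Point at its middle, half-way up. It stands loose on one lobe (which one varies), 62 mm from the carousel's axis
- gear: the same part as gear_center; origin at the middle of its underside, z up
- small_block_center (a point): plain grey steel test block, a disc 60 mm across, 10 mm thick. Point at its middle, half-way up. It stands loose on one lobe (which one varies), 62 mm from the carousel's axis
- small_block: the same part as small_block_center; origin at the middle of its underside, z up
- grease_tin_center (a point): tin with green side and silver lid, 64 mm across, 31 mm tall. Point at its middle, half-way up. It stands loose on one lobe (which one varies), 62 mm from the carousel's axis
- grease_tin: the same part as grease_tin_center; origin at the middle of its underside, z up
- test_block_center (a point): plain grey steel test block, a disc 64 mm across, 12 mm thick. Point at its middle, half-way up. It stands loose on one lobe (which one varies), 62 mm from the carousel's axis
- test_block: the same part as test_block_center; origin at the middle of its underside, z up
- tape_roll: yellow tape roll lying on the bench, 100 mm across, 18 mm high; to be left alone
- spare_block: plain grey steel block, a disc 65 mm across, 15 mm high, lying on the bench left of the carousel; to be left alone
- spanner: open-end spanner lying on the bench, 203 mm long; to be left alone
- mug: white dotted mug, 91 mm tall; to be left alone
- pen: green and white pen lying on the bench, 140 mm long; to be left alone
Mind the look-alikes: they are no part of the job. Leave any green or purple look-alike of the small_block alone.

How it is judged:
By the outcome, as a careful person would: the job done as asked, in the order asked, and still so for the second after the job is handed in, with the robot touching nothing.
It also fails if it takes over 64 s, if anything falls off the work surface, if the arm or the gripper's body presses on something with over 40 N, if the wrist force passes 120 N, or if a joint passes its speed limit or range.

### The arm

A 6-joint arm with a two-finger parallel gripper is mounted at the origin on a cart in front of the work surface, level with it; the furniture and walls round the work are solid. World frame = base frame: x ahead of the robot, y to its left, z up, the work surface at z = 0. Lengths are in m, angles in degrees, forces in N, time in s.
With the tool pointing down it reaches from about 0.275 to 0.85 m from the base axis. Payload 5.2 kg.
Tool frame: the origin (TCP) lies between the finger pads; the fingertips stand 8 mm ahead of it and the grasp point (between the pads) lies 11 mm behind it; z points along the fingers, y is the line along which they close (so a half turn about z gives the same grasp; the last joint's range is limited). The gripper opens to 85 mm and grips with 20 to 120 N. Pads are 22 mm wide; open, the fingers measure 114 mm over their backs; the gripper's body (76 mm by 85 mm) begins 54 mm behind the grasp point. The pads swing forward as they close: fully open they stand 13 mm farther back than shut.
Start: joints at [62.808, 14.817, 87.949, -0, 77.235, -11.62], TCP at [0.148, 0.53, 0.239] pointing down, gripper open.
Joint ranges: [-179.93, 179.93], [-52.35, 119.4], [10.71, 147.94], [-69.91, 249.91], [12.55, 155.21], [-178.61, 178.61]. Speed limits (degrees/s): [147.25, 147.25, 180, 180, 180, 180].

### API

Orientations are given as [roll, pitch, yaw] about the fixed x, y, z axes, in that order (R = Rz(yaw) Ry(pitch) Rx(roll)).
In Python, from workcell import env, camera, ticket gives the robot as it stands.
- The arm moves only by the tool move_arm, never from a script. Its argument "targets" is a list that holds one entry, the list of rows, each a list of 7 numbers: the shift along the world's x, y, z in cm, then the turn, a rotation vector about the world's x, y, z in degrees, then the closure, from -1 (fully open) to 1 (shut). In form: [[[dx, dy, dz, rx, ry, rz, fingers], ...]]. A call has 1 to 20 rows; each row is the pose to reach, as a shift and turn from the pose commanded when the call began; what a row does not reach only later rows make up. A row lasts 1/12 s, in which the tool goes at most 41.7 mm and 7.16 degrees, less where a joint would pass 70% of its speed; a pose out of reach is approached as far as the arm can. A call with a gripper value outside its range is refused whole. The fingers move at their own pace and stop on an object; "force" is the grip in N (left out, the last holds). Time passes only in rows, so rows that repeat a pose let the fingers close. It gives the time, the measured TCP pose, the force, the opening and the grip force at its end, in the units of the state.
- env.sense(): the state, without advancing time (a new reading comes with each control period).
- camera(name): name is "side" or "top"; returns a dict with "frame" (384x512x3 uint8, red, green, blue), "camera_matrix" (3x3 intrinsics, pixels), "rvec" (rotation vector, rad) and "tvec" (3), from world to camera coordinates, as OpenCV has them. Camera axes: x right, y down, z forward; pixel columns grow to the right and rows downward; lengths in m; the calibration is good to about 2 mm. A picture is of the moment at which its call begins. There is no depth.
- ticket.close_job(): hands the job in; it is judged then, once.
The state is a dict: "t": time; "q": joint angles; "joint_velocities": joint speeds; "joint_efforts": joint torques, N m; "ee_pos": TCP position; "orientation": TCP orientation; "contact_force": force on the tool from outside, world axes, zero at the start; "ft_torque": the same for the moment, N m; "width": finger opening in m; "grip_force": force on a finger pad.
Only numpy, scipy, OpenCV 4.12 (cv2) and the standard library are available. Lean on these libraries where they do the work, as an engineer would, in place of code of your own. Each camera call takes 0.05 s, during which the arm holds its last target. There are 200 camera calls.

## Working session

There is one attempt and no reset: what is moved stays moved. The work goes in short steps, Python scripts to look and compute and a tool call to move; the robot and the scene stay as the last step left them, time stands still between calls to the robot, and variables do not carry over. Pictures are saved under pics/ and viewed, at most 10 in all, crops included, and the job is handed in when it is done.

Besides the shell and the picture viewer there is one more tool, called after "Request:" as a command line: name --argument value ..., lists and objects as JSON in quotes. move_arm: Moves the arm, as the interface text tells. Its arguments: {"type":"object","properties":{"targets":{"type":"array"},"force":{"type":"number"}},"required":["targets"]}

```bash
mkdir -p pics
cat > h.py <<'E'
from workcell import env, camera, ticket
import numpy as np, cv2
def cam(n):
    c=camera(n); return c
def ray(c,uv,z):
    R=cv2.Rodrigues(np.array(c["rvec"],float))[0]; t=np.array(c["tvec"],float).ravel()
    o=-R.T@t; d=R.T@np.linalg.inv(np.array(c["camera_matrix"]))@np.array([uv[0],uv[1],1.])
    return o+d*(z-o[2])/d[2]
def proj(c,P):
    return cv2.projectPoints(np.array(P,float).reshape(-1,1,3),np.array(c["rvec"],float),np.array(c["tvec"],float),np.array(c["camera_matrix"]),None)[0].reshape(-1,2)
def save(c,fn,box=None,s=1):
    f=c["frame"][...,::-1]
    if box: f=f[box[1]:box[3],box[0]:box[2]]
    cv2.imwrite(fn,cv2.resize(f,None,fx=s,fy=s,interpolation=cv2.INTER_CUBIC))
E
python3 - <<'E'
from h import *
import pickle
for n in("top","side"):
    c=cam(n);save(c,f"pics/{n}0.png",None,1.5);pickle.dump(c,open(n+"0.pkl","wb"))
print(env.sense())
E
```

```text
{'t': 0.1, 'q': array([ 6.28075693e+01,  1.48578126e+01,  8.80041084e+01,  3.66152614e-04,
        7.72345615e+01, -1.16189827e+01]), 'joint_velocities': array([-0.10039975, -0.18776531, -0.15118397, -0.00668813,  0.13332502,
        0.05858082]), 'joint_efforts': array([ 2.00291535e-03, -4.46966314e+01, -2.91252851e+01, -2.56126104e-04,
        6.29209826e-03, -8.41414158e-05]), 'ee_pos': array([0.14741913, 0.52940572, 0.23853707]), 'orientation': array([-1.79905566e+02, -1.97814510e-02,  1.64426455e+02]), 'contact_force': array([ 0.68830354, -0.17479542,  0.23910862]), 'ft_torque': array([-0.02029039,  0.0040207 , -0.02327946]), 'grip_force': 0.0, 'width': 0.08567022618673652}
```

View pics/top0.png

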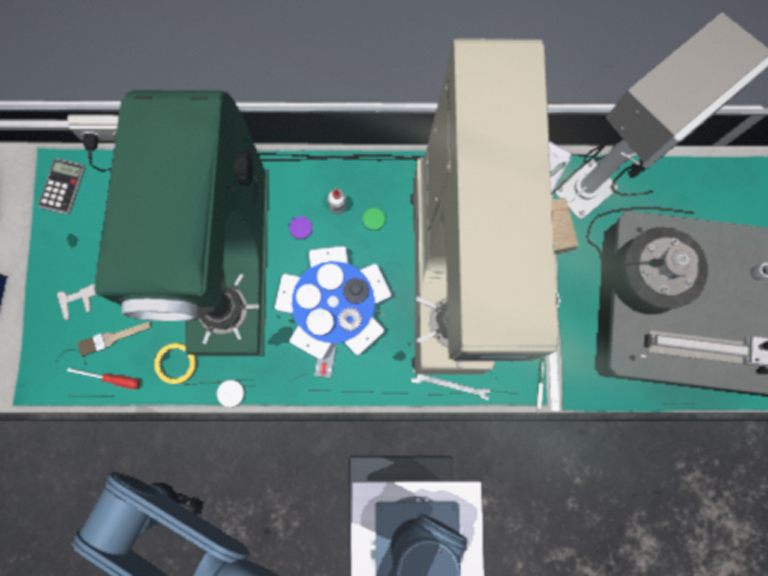

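View pics/side0.png

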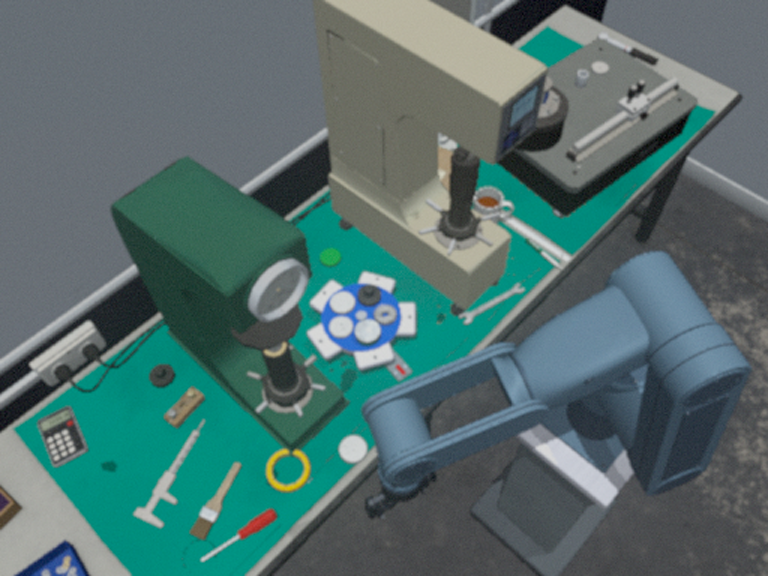

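Top view: carousel centre about (333,301) in the enlarged picture, black anvil (355,291) on the far-right lobe, red pointer (324,368). I'll enlarge it for accurate angles.

Run:
```python
from h import *
import pickle
c=pickle.load(open("top0.pkl","rb"))
save(c,"pics/crop0.png",(177,155,267,260),5.7)
f=c["frame"].astype(int);r,g,b=f[...,0],f[...,1],f[...,2]
S=np.zeros(r.shape,bool);S[155:260,177:267]=1
def cen(m,z,name):
    v,u=np.nonzero(m&S); p=np.array([u.mean(),v.mean()]);print(name,len(u),p,ray(c,p,z)); return ray(c,p,z)
red=cen((r>150)&(g<110)&(b<110),.013,"red")
m=((b>150)&(r<110)&S).astype(np.uint8)
cn=max(cv2.findContours(m,cv2.RETR_EXTERNAL,cv2.CHAIN_APPROX_NONE)[0],key=cv2.contourArea)
e=cv2.fitEllipse(cv2.convexHull(cn));print(e);ax=ray(c,e[0],.062);print("axis",ax)
print("front",np.degrees(np.arctan2(*(red-ax)[1::-1])),np.linalg.norm((red-ax)[:2]))
k=(f.max(2)<75)&S
k[:185]=0;k[:,:222]=0;k[205:]=0;k[:,250:]=0
a=cen(k,.075,"anvil");print(np.degrees(np.arctan2(*(a-ax)[1::-1])),np.linalg.norm((a-ax)[:2]))
```

```text
red 13 [215.53846154 245.23076923] [0.42729629 0.23140521 0.013     ]
((231.3246612548828, 220.84664916992188), (62.54935073852539, 104.78684997558594), 154.3630828857422)
axis [0.5140159  0.17142911 0.062     ]
front 145.33189851932264 0.10543919058497912
anvil 0 [nan nan] [nan nan nan]
nan nan<stdin>:8: RuntimeWarning: Mean of empty slice.
  ret = ret.dtype.type(ret / rcount)
```

View pics/crop0.png

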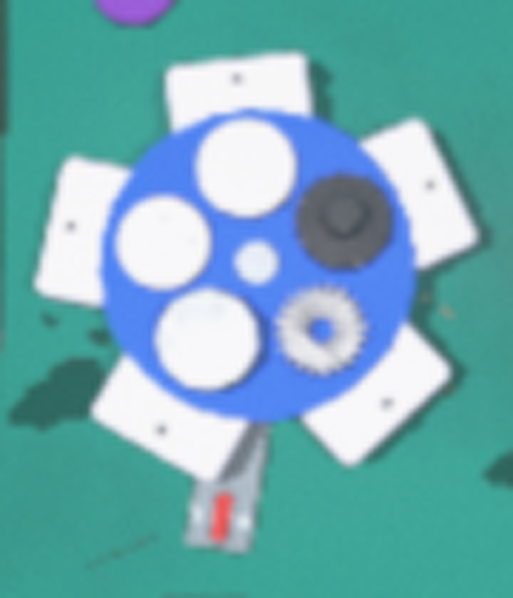

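Crop: axis (257,264), lobe dots (237,78), (430,185), (387,403), (161,430), (70,226), the anvil's lobe dot being (430,185); red bar (222,517); anvil disc about (345,222).

Run:
```python
from h import *
import pickle
c=pickle.load(open("top0.pkl","rb"))
W=lambda p,z: ray(c,(177+(p[0]+.5)/5.7-.5,155+(p[1]+.5)/5.7-.5),z)[:2]
d=[W(p,.062) for p in[(237,78),(430,185),(387,403),(161,430),(70,226)]]
ax=np.mean(d,0);print("axis",ax,W((258.5,264),.062))
ang=lambda v:np.degrees(np.arctan2(v[1],v[0]))
print([(round(ang(x-ax),1),round(np.linalg.norm(x-ax),4)) for x in d])
r=W((222,517),.013);print("red",r,ang(r-ax),np.linalg.norm(r-ax))
for z,p in((.083,(344,221)),(.105,(345,213))):
    a=W(p,z);print("anvil",a,ang(a-ax),np.linalg.norm(a-ax))
```

```text
axis [0.58915824 0.20778781] [0.58863914 0.20687319]
[(np.float64(6.7), np.float64(0.125)), (np.float64(-65.1), np.float64(0.1246)), (np.float64(-137.1), np.float64(0.1249)), (np.float64(150.9), np.float64(0.1252)), (np.float64(78.8), np.float64(0.125))]
red [0.42707581 0.23141515] 171.70620577121616 0.1637954978294627
anvil [0.61356827 0.15092098] -66.76861857354973 0.0618844523247887
anvil [0.61480054 0.15006948] -66.04603946188314 0.06315799528223545
```

Request:
move_arm --targets '[[[3,-3,0,0,0,-2,1],[6,-6.5,0,0,0,-4,1],[9,-10,0,0,0,-6,1],[12,-13.5,0,0,0,-8,1],[15,-17,0,0,0,-10,1],[18,-20.5,0,0,0,-12,1],[21,-24.5,0,0,0,-13.6,1],[23.5,-27.5,0,0,0,-13.6,1],[25.1,-29.4,0,0,0,-13.6,1],[25.1,-29.4,-3,0,0,-13.6,1],[25.1,-29.4,-6,0,0,-13.6,1],[25.1,-29.4,-9,0,0,-13.6,1],[25.1,-29.4,-12,0,0,-13.6,1],[25.1,-29.4,-15,0,0,-13.6,1],[25.1,-29.4,-17.5,0,0,-13.6,1],[25.1,-29.4,-18.7,0,0,-13.6,1],[25.1,-29.4,-18.7,0,0,-13.6,1],[25.1,-29.4,-18.7,0,0,-13.6,1]]]'

```text
t: 1.6
ee_pos: [0.398, 0.2356, 0.0518]
orientation: [-179.9, -0.1, 150.8]
contact_force: [0.1, 0.5, 0.6]
width: -0.0
grip_force: 0.0
```

```bash
cat >> h.py <<'E'
AX=np.array([.5890,.2077])
def pt(L,s,o):
    L=np.radians(L);return AX+s*np.array([np.cos(L),np.sin(L)])+o*np.array([-np.sin(L),np.cos(L)])
E
python3 - <<'E'
from h import *
s=env.sense();print(s['t'],s['ee_pos'],s['orientation'],s['width'],s['contact_force'])
c=cam("side");save(c,"pics/s1.png",(170,140,310,260),5)
p0=pt(150.84,.180,.068)
print("in",(pt(150.84,.11,.068)-p0)*100)
p1=pt(150.84,.11,.068)
for L in np.arange(150.84,112,-2.5): print(round(L-150.84,1),np.round((pt(L,.11,.062)-p1)*100,2))
E
```

```text
1.6 [0.39804003 0.23561511 0.05175899] [-1.79907092e+02 -8.93822242e-02  1.50824937e+02] -1.788398801132791e-05 [0.05443351 0.50250419 0.59922345]
in [ 6.11283718 -3.41075088]
0.0 [0.29 0.52]
-2.5 [0.3  1.07]
-5.0 [0.34 1.62]
-7.5 [0.39 2.17]
-10.0 [0.47 2.72]
-12.5 [0.58 3.26]
-15.0 [0.71 3.79]
-17.5 [0.86 4.32]
-20.0 [1.04 4.85]
-22.5 [1.23 5.36]
-25.0 [1.45 5.87]
-27.5 [1.69 6.36]
-30.0 [1.96 6.84]
-32.5 [2.24 7.32]
-35.0 [2.54 7.78]
-37.5 [2.87 8.22]
```

View pics/s1.png

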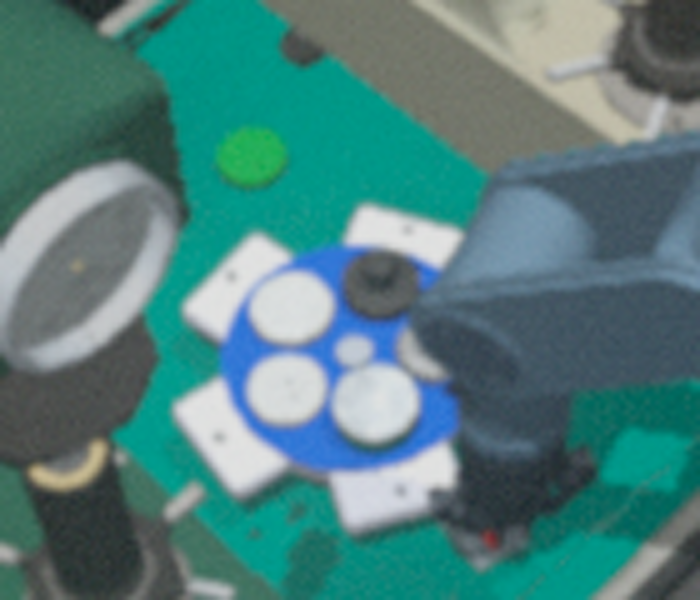

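The gripper stands outside the rim, above the foot's arm, with a clear way into the notch. I'll go in along the lobe's flank, then push slowly.

Request:
move_arm --targets '[[[1.2,-0.7,0,0,0,0,1],[2.4,-1.4,0,0,0,0,1],[3.6,-2.0,0,0,0,0,1],[4.8,-2.7,0,0,0,0,1],[6.1,-3.4,0,0,0,0,1],[6.1,-3.4,0,0,0,0,1]]]'

```text
t: 2.15
ee_pos: [0.4638, 0.2002, 0.0529]
orientation: [179.9, 0.2, 150.7]
contact_force: [1.0, -1.3, 0.5]
width: -0.0002
grip_force: 0.0
```

Request:
move_arm --targets '[[[0.15,0.26,0,0,0,0,1],[0.29,0.52,0,0,0,0,1],[0.3,0.88,0,0,0,-1.7,1],[0.31,1.25,0,0,0,-3.3,1],[0.34,1.62,0,0,0,-5,1],[0.37,1.99,0,0,0,-6.7,1],[0.41,2.35,0,0,0,-8.3,1],[0.47,2.72,0,0,0,-10,1],[0.54,3.08,0,0,0,-11.7,1],[0.62,3.44,0,0,0,-13.3,1],[0.71,3.79,0,0,0,-15,1],[0.81,4.15,0,0,0,-16.7,1],[0.92,4.5,0,0,0,-18.3,1],[1.04,4.85,0,0,0,-20,1],[1.17,5.19,0,0,0,-21.7,1],[1.31,5.53,0,0,0,-23.3,1],[1.45,5.87,0,0,0,-25,1]]]'

```text
t: 3.57
ee_pos: [0.4728, 0.2607, 0.052]
orientation: [-179.9, -0.0, 125.8]
contact_force: [-2.3, -2.2, 0.6]
width: -0.0004
grip_force: 1.1
```

Run:
```python
from h import *
c=cam("top");save(c,"pics/t2.png",(167,145,277,270),4.6)
```

```text
(no output)
```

View pics/t2.png

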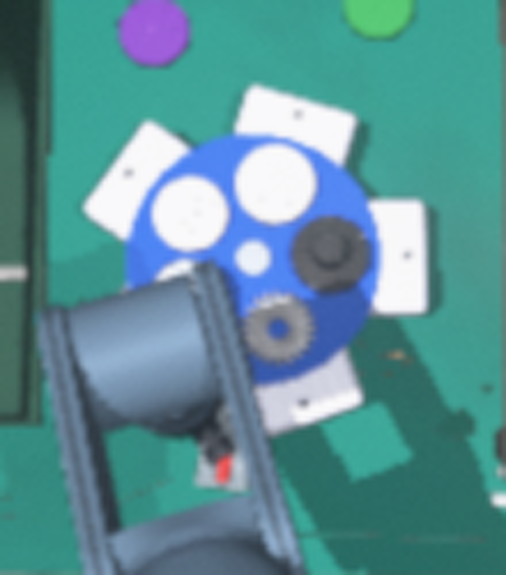

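The plate follows the fingers: lobe dots now at (298,115), (407,255), (303,403), (128,173), and the anvil points right. I'll compute the angle and plan the rest.

```bash
cat >> h.py <<'E'
def lobes(c,pts,x0,y0,k):
    out=[]
    for p in pts:
        v=ray(c,(x0+(p[0]+.5)/k-.5,y0+(p[1]+.5)/k-.5),.062)[:2]-AX
        out.append((np.degrees(np.arctan2(v[1],v[0]))%72,np.linalg.norm(v)))
    return np.round(out,4)
E
python3 - <<'E'
from h import *
import pickle
c=pickle.load(open("top0.pkl","rb"))
print(lobes(c,[(298,115),(407,255),(303,403),(128,173)],167,145,4.6))
# next stroke tables: end A lobe cmd 113.3; retract along lobe, then enter next
a=pt(113.3,.11,.062)
for n,q in(("off",pt(113.3,.11,.068)),("out",pt(113.3,.185,.068))): print(n,(q-a)*100)
E
```

```text
[[55.5477  0.1244]
 [55.4843  0.1244]
 [55.2118  0.124 ]
 [55.6542  0.1246]]
off [-0.55106783 -0.2373273 ]
out [-3.5176591   6.65102056]
```

Request:
move_arm --targets '[[[0.16,0.33,0,0,0,-1.7,1],[0.32,0.65,0,0,0,-3.3,1],[0.51,0.97,0,0,0,-5,1],[0.7,1.29,0,0,0,-6.7,1],[0.89,1.61,0,0,0,-8.3,1],[1.09,1.91,0,0,0,-10,1],[1.42,2.35,0,0,0,-12.5,1],[1.42,2.35,0,0,0,-12.5,1]]]'

```text
t: 4.28
ee_pos: [0.4876, 0.2849, 0.0521]
orientation: [-180.0, -0.0, 113.3]
contact_force: [-0.4, 1.4, -0.1]
width: 0.0
grip_force: 0.4
```

Request:
move_arm --targets '[[[-0.3,-0.1,0,0,0,-12.5,1],[-0.55,-0.25,0,0,0,0,1],[-0.55,-0.25,1.5,0,0,0,1],[-0.55,-0.25,3,0,0,0,1],[-0.55,-0.25,4,0,0,0,1]]]'

```text
t: 4.7
ee_pos: [0.4828, 0.2819, 0.0933]
orientation: [179.9, -0.0, 113.5]
contact_force: [1.0, 0.1, -0.6]
width: 0.0
grip_force: 0.0
```

Request:
move_arm --targets '[[[-2.5,-0.5,0,0,0,5,1],[-5,-1.5,0,0,0,11,1],[-6,-3.5,0,0,0,18,1],[-6,-5,0,0,0,25,1],[-6,-6.5,0,0,0,32,1],[-6,-8,0,0,0,39,1],[-6,-9.5,0,0,0,46,1],[-6,-11,0,0,0,53,1],[-6,-13,0,0,0,60,1],[-5,-15,0,0,0,67,1],[-4,-15.7,0,0,0,73.7,1],[-4,-15.7,0,0,0,73.7,1]]]'

```text
t: 5.7
ee_pos: [0.4449, 0.1232, 0.0928]
orientation: [-180.0, 0.2, -172.8]
contact_force: [0.2, -0.6, 0.4]
width: -0.0003
grip_force: 0.0
```

Run:
```python
from h import *
c=cam("top");save(c,"pics/t3.png",(167,145,277,270),4.6)
p0=pt(187,.11,.070)
for L in np.arange(187,112,-4.0): print(round(L-187,1),np.round((pt(L,.11,.059)-p0)*100,2).tolist())
```

```text
0.0 [-0.13, 1.09]
-4.0 [-0.61, 1.82]
-8.0 [-1.04, 2.58]
-12.0 [-1.41, 3.37]
-16.0 [-1.72, 4.18]
-20.0 [-1.98, 5.01]
-24.0 [-2.18, 5.86]
-28.0 [-2.32, 6.72]
-32.0 [-2.4, 7.59]
-36.0 [-2.42, 8.46]
-40.0 [-2.37, 9.33]
-44.0 [-2.27, 10.2]
-48.0 [-2.11, 11.05]
-52.0 [-1.89, 11.89]
-56.0 [-1.6, 12.72]
-60.0 [-1.27, 13.52]
-64.0 [-0.87, 14.3]
-68.0 [-0.43, 15.05]
-72.0 [0.07, 15.76]
```

View pics/t3.png

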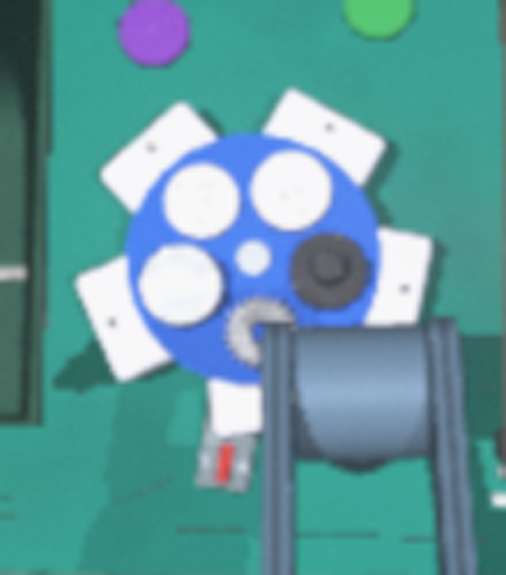

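Third view: the plate rests with lobe dots at (330,128), (405,288), (152,148), (112,322), as expected; anvil at (330,270); the notch ahead of the gripper is the next to use.

Request:
move_arm --targets '[[[0,0,-1.5,0,0,0,1],[0,0,-3,0,0,0,1],[0,0,-4.1,0,0,0,1],[0,0,-4.1,0,0,0,1],[1,0,-4.1,0,0,0,1],[2,0.1,-4.1,0,0,0,1],[3.2,0.1,-4.1,0,0,0,1],[4.3,0.15,-4.1,0,0,0,1],[4.3,0.15,-4.1,0,0,0,1]]]'

```text
t: 6.5
ee_pos: [0.4902, 0.1263, 0.0527]
orientation: [-180.0, 0.3, -173.0]
contact_force: [-0.3, 0.8, -0.0]
width: 0.0002
grip_force: 0.0
```

Request:
move_arm --targets '[[[-0.05,0.35,0,0,0,0,1],[-0.1,0.7,0,0,0,0,1],[-0.13,1.09,0,0,0,0,1],[-0.37,1.46,0,0,0,-2,1],[-0.61,1.82,0,0,0,-4,1],[-0.83,2.2,0,0,0,-6,1],[-1.04,2.58,0,0,0,-8,1],[-1.23,2.97,0,0,0,-10,1],[-1.41,3.37,0,0,0,-12,1],[-1.57,3.77,0,0,0,-14,1],[-1.72,4.18,0,0,0,-16,1],[-1.86,4.59,0,0,0,-18,1],[-1.98,5.01,0,0,0,-20,1],[-2.09,5.43,0,0,0,-22,1],[-2.18,5.86,0,0,0,-24,1],[-2.26,6.29,0,0,0,-26,1],[-2.32,6.72,0,0,0,-28,1],[-2.37,7.15,0,0,0,-30,1],[-2.4,7.59,0,0,0,-32,1],[-2.42,8.02,0,0,0,-34,1]]]'

```text
t: 8.17
ee_pos: [0.4611, 0.2063, 0.0514]
orientation: [-180.0, 0.0, 152.9]
contact_force: [0.2, -3.2, 0.1]
width: -0.0
grip_force: 1.2
```

Request:
move_arm --targets '[[[0,0.44,0,0,0,-2,1],[0.02,0.88,0,0,0,-4,1],[0.05,1.31,0,0,0,-6,1],[0.1,1.75,0,0,0,-8,1],[0.15,2.18,0,0,0,-10,1],[0.23,2.6,0,0,0,-12,1],[0.31,3.03,0,0,0,-14,1],[0.42,3.45,0,0,0,-16,1],[0.53,3.87,0,0,0,-18,1],[0.67,4.29,0,0,0,-20,1],[0.82,4.7,0,0,0,-22,1],[0.98,5.1,0,0,0,-24,1],[1.15,5.5,0,0,0,-26,1],[1.35,5.9,0,0,0,-28,1],[1.55,6.28,0,0,0,-30,1],[1.77,6.66,0,0,0,-32,1],[1.99,7.03,0,0,0,-34,1],[2.24,7.39,0,0,0,-36,1],[2.49,7.74,0,0,0,-38,1],[2.49,7.74,0,0,0,-38,1]]]'

```text
t: 9.83
ee_pos: [0.4858, 0.2843, 0.0513]
orientation: [-180.0, -0.0, 115.0]
contact_force: [-1.4, -0.1, -0.0]
width: -0.0002
grip_force: 0.3
```

Request:
move_arm --targets '[[[-0.3,-0.1,0,0,0,0,1],[-0.55,-0.25,0,0,0,0,1],[-0.55,-0.25,1.5,0,0,0,1],[-0.55,-0.25,3,0,0,0,1],[-0.55,-0.25,4,0,0,0,1],[-2.5,-0.7,4,0,0,5,1],[-5,-1.7,4,0,0,11,1],[-6.5,-3.7,4,0,0,18,1],[-6.5,-5.2,4,0,0,25,1],[-6.5,-6.7,4,0,0,32,1],[-6.5,-8.2,4,0,0,39,1],[-6.5,-9.7,4,0,0,46,1],[-6.5,-11.2,4,0,0,53,1],[-6.5,-13.2,4,0,0,60,1],[-5.5,-15.2,4,0,0,67,1],[-4.5,-15.9,4,0,0,73.7,1],[-4.5,-15.9,4,0,0,73.7,1]]]'

```text
t: 11.25
ee_pos: [0.4434, 0.123, 0.0918]
orientation: [-180.0, 0.2, -171.1]
contact_force: [0.8, -0.3, 0.6]
width: -0.0
grip_force: 0.0
```

Run:
```python
from h import *
c=cam("top");save(c,"pics/t4.png",(167,145,277,270),4.6)
```

```text
(no output)
```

View pics/t4.png

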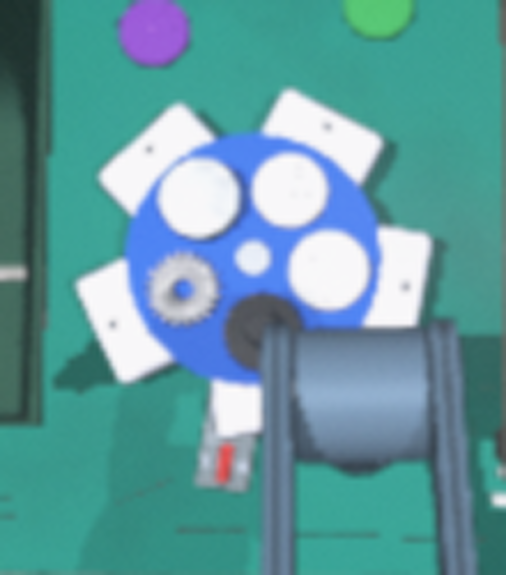

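Now the anvil's lobe is next in line (anvil about (263,332)), dots at (328,127), (405,286), (150,148), (113,324); about 15° left to turn.

Run:
```python
from h import *
import pickle
c=pickle.load(open("top0.pkl","rb"))
l=lobes(c,[(328,127),(405,286),(150,148),(113,324)],167,145,4.6);print(l)
L0=l[:,0].mean()+144;print(L0)
p0=np.array([.4434,.1230]);q=pt(L0,.11,.070);print("in",(q-p0)*100, "rz",L0-188.9)
for L in np.append(np.arange(L0,174.5,-1.5),[174.5,174,173.5,173,172.5,172]): print(round(L-L0,1),round(L,1),np.round((pt(L,.11,.059)-q)*100,2).tolist())
```

```text
[[43.2944  0.1246]
 [43.7452  0.1247]
 [43.115   0.125 ]
 [43.529   0.1246]]
187.42090000000002
in [4.556236   0.10790063] rz -1.4790999999999883
0.0 187.4 [-0.14, 1.09]
-1.5 185.9 [-0.33, 1.36]
-3.0 184.4 [-0.51, 1.63]
-4.5 182.9 [-0.68, 1.91]
-6.0 181.4 [-0.85, 2.19]
-7.5 179.9 [-1.0, 2.48]
-9.0 178.4 [-1.15, 2.77]
-10.5 176.9 [-1.3, 3.06]
-12.0 175.4 [-1.43, 3.36]
-12.9 174.5 [-1.51, 3.54]
-13.4 174.0 [-1.55, 3.64]
-13.9 173.5 [-1.59, 3.75]
-14.4 173.0 [-1.63, 3.85]
-14.9 172.5 [-1.67, 3.95]
-15.4 172.0 [-1.71, 4.05]
```

Request:
move_arm --targets '[[[0,0,-1.5,0,0,-1.5,1],[0,0,-3,0,0,-1.5,1],[0,0,-4,0,0,-1.5,1],[0,0,-4,0,0,-1.5,1],[1.1,0,-4,0,0,-1.5,1],[2.2,0.1,-4,0,0,-1.5,1],[3.4,0.1,-4,0,0,-1.5,1],[4.55,0.1,-4,0,0,-1.5,1],[4.55,0.1,-4,0,0,-1.5,1]]]'

```text
t: 12.05
ee_pos: [0.4908, 0.1259, 0.0527]
orientation: [-180.0, 0.3, -172.9]
contact_force: [0.4, 0.0, -0.1]
width: 0.0001
grip_force: 0.0
```

Request:
move_arm --targets '[[[-0.05,0.35,0,0,0,0,1],[-0.1,0.7,0,0,0,0,1],[-0.14,1.09,0,0,0,0,1],[-0.33,1.36,0,0,0,-1.5,1],[-0.51,1.63,0,0,0,-3,1],[-0.68,1.91,0,0,0,-4.5,1],[-0.85,2.19,0,0,0,-6,1],[-1.0,2.48,0,0,0,-7.5,1],[-1.15,2.77,0,0,0,-9,1],[-1.3,3.06,0,0,0,-10.5,1],[-1.43,3.36,0,0,0,-12,1],[-1.51,3.54,0,0,0,-12.9,1],[-1.59,3.75,0,0,0,-13.9,1],[-1.65,3.9,0,0,0,-14.6,1],[-1.65,3.9,0,0,0,-14.6,1],[-1.65,3.9,0,0,0,-14.6,1]]]'

```text
t: 13.38
ee_pos: [0.4703, 0.165, 0.0513]
orientation: [180.0, -0.0, 172.6]
contact_force: [0.2, 1.1, -0.5]
width: 0.0
grip_force: 0.0
```

Request:
move_arm --targets '[[[0,-0.4,0,0,0,0,1],[0,-0.8,0,0,0,0,1],[-1.5,-0.8,0,0,0,0,1],[-3,-0.8,0,0,0,0,1],[-5,-1,0,0,0,0,1],[-6,-2,2,0,0,0,1],[-8,-4,4,0,0,0,1],[-9,-7,7,0,0,0,1],[-10,-10,10,0,0,0,1],[-11,-13,13,0,0,0,1],[-11,-16,15,0,0,0,1],[-11,-19,15,0,0,0,1],[-11,-22,15,0,0,0,1],[-11,-25,15,0,0,0,1],[-11,-25,15,0,0,0,1]]]'

```text
t: 14.63
ee_pos: [0.3611, -0.0905, 0.202]
orientation: [-179.8, 0.1, 172.4]
contact_force: [1.1, 0.4, 0.2]
width: 0.0
grip_force: 0.0
```

Run:
```python
from h import *
c=cam("top");save(c,"pics/t5.png",(177,155,267,260),5.7)
```

```text
(no output)
```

View pics/t5.png

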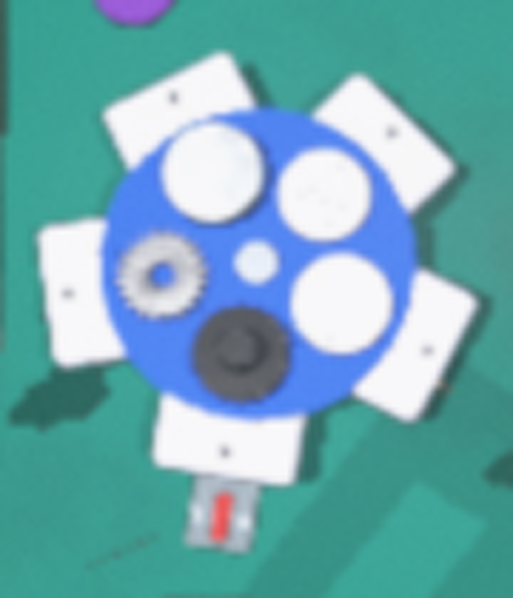

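The anvil stands at the front: disc about (241,353), stem (240,346), lobe dot (225,451), red bar (222,517). I'll compute the residual.

Run:
```python
from h import *
c=cam("top")
l=lobes(c,[(174,97),(391,132),(427,350),(225,451),(68,293)],177,155,5.7);print(l,l[:,0].mean()+144)
W=lambda p,z: ray(c,(177+(p[0]+.5)/5.7-.5,155+(p[1]+.5)/5.7-.5),z)[:2]-AX
an=lambda v:(np.degrees(np.arctan2(v[1],v[0])),np.linalg.norm(v))
g=c["frame"].astype(int).max(2); m=np.zeros(g.shape,bool); m[207:228,209:230]=g[207:228,209:230]<125
v,u=np.nonzero(m);print("dark",m.sum(),an(ray(c,(u.mean(),v.mean()),.08)[:2]-AX))
print(an(W((240.5,353),.078)),an(W((240,346),.105)))
f=c["frame"].astype(float); w=np.clip(f[...,0]-np.maximum(f[...,1],f[...,2])-20,0,None); k=np.zeros_like(w);k[238:254,207:225]=w[238:254,207:225]
v,u=np.indices(k.shape); print("red",an(ray(c,((k*u).sum()/k.sum(),(k*v).sum()/k.sum()),.013)[:2]-AX))
```

```text
[[26.755   0.1246]
 [27.2692  0.124 ]
 [26.9096  0.1246]
 [26.9543  0.1242]
 [27.1615  0.1246]] 171.00992
dark 197 (np.float64(172.011892701616), np.float64(0.06204310848229175))
(np.float64(171.1933661133534), np.float64(0.06174460583735607)) (np.float64(171.9787040087891), np.float64(0.0606109562589789))
red (np.float64(171.44526533126844), np.float64(0.1634593723407756))
```

```bash
python3 -c "
from h import *
print(ticket.close_job())"
```

```text
the job is handed in; nothing more can be done
None
```

The black anvil stands at the front, within about 0.5° of the red pointer by the top camera; the carousel is at rest, the arm is clear of it, and the job is handed in after about 15 s of robot time.

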